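Shut the key fobs away in the dry chest

ROBOT

A 7-joint arm with a two-finger parallel gripper is mounted at the origin on the work surface. World frame = base frame: x ahead of the robot, y to its left, z up, the work surface at z = 0. Lengths are in m, angles in rad, forces in N, time in s.
With the tool pointing down it reaches from about 0.375 to 0.925 m from the base axis. Payload 3.1 kg.
Tool frame: the origin (TCP) lies between the finger pads; the fingertips stand 19 mm ahead of it and the grasp point (between the pads) is the TCP; z points along the fingers, y is the line along which they close (so a half turn about z gives the same grasp; the last joint's range is limited). The gripper opens to 85 mm and grips with 20 to 120 N. Pads are 22 mm wide; open, the fingers measure 114 mm over their backs; the gripper's body (76 mm by 85 mm) begins 54 mm behind the grasp point. The pads swing forward as they close: fully open they stand 13 mm farther back than shut.
Start: joints at [-1.431, 0.383, 0.044, 1.598, -0.018, 1.161, -0.05], TCP at [0.153, 0.632, 0.25] pointing down, gripper open.
Joint ranges: [-2.61, 2.61], [-0.41, 2.15], [-1.48, 1.57], [0, 2.5], [-1.57, 4.71], [0.05, 1.97], [-2.85, 2.85]. Speed limits (rad/s): [2.79, 2.79, 3.14, 3.14, 3.14, 3.14, 3.14].

INTERFACE

Orientations are given as a unit quaternion [x, y, z, w].
In Python, from bench import move_ptp, movel, move_j, move_gripper, pause, inverse_kinematics, read_camera, camera_params, MotionError, sign_off, look_for, tip_of, read_time_s, read_qpos, read_joint_vel, read_effort, read_eef_pos, read_tcp_rot, read_ft_force, read_ft_torque, read_finger_gap, read_grasp_force gives the robot as it stands. Calls block until the motion is done:
- move_ptp(position, orientation): joint-space move of the TCP to a pose.
- movel(position, orientation=None, speed=0.15): straight line of the TCP; orientation=None keeps the orientation; speed is the mean speed in m/s.
- move_j(angles): joint-space move.
- move_gripper(opening, effort=None): finger opening in m; effort is the grip in N (None keeps the last); returns when the fingers have stopped.
- pause(seconds).
- inverse_kinematics(position, orientation): joint angles nearest the present ones, or None.
- read_camera(name): name is "scene" or "side" or "wrist"; returns the picture (480x640x3 uint8, red, green, blue); there is no depth.
- camera_params(name): a dict with "K" (3x3 intrinsics, pixels), "camera_from_world" (4x4, takes a point from world to camera coordinates). Camera axes: x right, y down, z forward; pixel columns grow to the right and rows downward; lengths in m; the calibration is good to about 2 mm. A picture is of the moment at which its call begins: read the wrist's pose just before it. camera_params takes no time and is no camera call; for the wrist camera it gives the pose at the moment of the call.
A pose or a line that the arm cannot do raises MotionError and nothing moves.
- sign_off(): hands the job in; it is judged then, once.
Trained networks look in the newest picture that a camera, given by its name, has taken for a name from the list of things; names that differ only in an ending like _2 or _b are one class to them, and where a whole thing is asked for, a point or a joint stands for the part that bears it (a point fixed in the world has none). Each returns a list of dicts, best first, with "confidence" (0 to 1); they miss things now and then, are a little off and sometimes report something else, mostly with a low value. They report only what shows in the picture. A call takes as long as a camera call. They do not tell look-alikes from the thing itself.
- look_for(camera, name): "at" ([column, row] in pixels, amid what is visible of it).
- tip_of(camera, name): "at" ([column, row] in pixels: a listed point, or the origin of a listed thing).
Readings, each from a call of its own:
- read_time_s(): time.
- read_qpos(): joint angles.
- read_joint_vel(): joint speeds.
- read_effort(): joint torques, N m.
- read_eef_pos(): TCP position.
- read_tcp_rot(): TCP orientation.
- read_ft_force(): force on the tool from outside, world axes, zero at the start.
- read_ft_torque(): the same for the moment, N m.
- read_finger_gap(): finger opening in m.
- read_grasp_force(): force on a finger pad.
Only numpy, scipy, OpenCV 4.12 (cv2) and the standard library are available. Lean on these libraries where they do the work, as an engineer would, in place of code of your own. Each camera call takes 0.05 s, during which the arm holds its last target. There are 200 camera calls.

TASK

Unlatch the dry chest and open its lid, lift every key fob off the drip stand's hooks and set it down in the chest, and put the drying canister in with them. Then shut the lid and turn the T-handle fully home so that the lid is drawn tight on its seal. Set the fobs down rather than drop them, and leave the mug, the pile of blanks and the steel post where they stand.

Things in the scene. Friction and masses are not known exactly. Their poses are not given: they have to be found in the camera images.
- chest: grey sheet-steel dry chest, fixed; origin at the centre of its underside, x, y along its sides, z up. Outside 350 (x) x 270 (y) mm, walls and floor 12 mm thick, inner floor at z = 12 mm, rim at 114 mm with a rubber seal on top. Lid on top, hinged along the +y side; the latch's shaft and 45 mm arm reach 30 mm below the lid's underside
- chest_floor (a point): centre of the chest's inner floor (326 x 246 mm); axes as the chest
- keeper (a point): steel keeper plate inside the chest, in the middle of its -y wall just under the rim: juts 30 mm inward, from x = -14 to +34 mm, z = 100 to 114 mm in the chest's axes; this point is the middle of its flat underside
- lid_hinge (a point): middle of the lid's hinge line, which runs along the chest's x (135 mm to the chest's +y, 120 mm above its underside)
- lid (a joint): lid angle, rad: 0 = drawn tight, about 0.023 = lying on the uncompressed seal; grows as the free (-y) edge swings up and over to +y; stop at 1.5. Lid 360 x 275 x 12 mm, hinge line at its underside. Balanced: stays where left, 2 to 4 N at the handle moves it. Seal pushes the free edge up with 5 N at 0.023, 14 N at 0; only the latch holds it down
- latch (a joint): T-handle angle on the lid, rad: 0 = latched, bar along the chest's y; grows counter-clockwise seen from above the lid, stop at 1.6; at 1.57 the bar is parallel to the hinge line. Free of the keeper above about 1.1; turned back with the lid down, its roller catches there, draws the lid down to 0.2, then runs flat to 0. Up to 0.4 N m; stays where left. Keep it above 1.3 while the lid comes down
- t_bar (a point): centre of the T-handle's round bar (dark steel, 15 mm thick, 90 mm long with its end knobs of 18 mm, stem 15 mm thick under its middle), 52 mm above the lid's top face, 64 mm above the lid's underside, 210 mm from the hinge line; moves with lid and handle; its y runs along the bar, its z out of the lid
- stand: drip stand, fixed: foot board 105 x 310 x 18 mm, level steel rail 12 mm thick along its y at z = 190 mm (origin on the bench below the rail's middle). Four hooks of 6 mm wire at y = -112.5, -37.5, 37.5, 112.5 mm run level at z = 190 mm 50 mm to the stand's -x, then bend up to z = 198 mm at 57 mm from the rail (wire centre). Nothing above the hooks
- canister: closed aluminium drying canister, 50 mm across, 44 mm tall, 0.12 kg, standing loose on the bench; origin at the centre of its underside
- fob1: turned dark wooden key fob, 36 mm across, 45 mm tall, flat underside (origin at its centre, z up), 50 g, with a rigid steel ring on top in its yz plane (35 mm outside, 26 inside, top 76 mm above the underside). Starts hanging by the ring on a hook, 38 mm from the rail; raised 8 to 19 mm, the ring passes over the hook's upturned end. None if absent today
- fob2: turned dark wooden key fob, 36 mm across, 45 mm tall, flat underside (origin at its centre, z up), 50 g, with a rigid steel ring on top in its yz plane (35 mm outside, 26 inside, top 76 mm above the underside). Starts hanging by the ring on a hook, 38 mm from the rail; raised 8 to 19 mm, the ring passes over the hook's upturned end. None if absent today
- fob3: turned dark wooden key fob, 36 mm across, 45 mm tall, flat underside (origin at its centre, z up), 50 g, with a rigid steel ring on top in its yz plane (35 mm outside, 26 inside, top 76 mm above the underside). Starts hanging by the ring on a hook, 38 mm from the rail; raised 8 to 19 mm, the ring passes over the hook's upturned end. None if absent today
- fob4: turned dark wooden key fob, 36 mm across, 45 mm tall, flat underside (origin at its centre, z up), 50 g, with a rigid steel ring on top in its yz plane (35 mm outside, 26 inside, top 76 mm above the underside). Starts hanging by the ring on a hook, 38 mm from the rail; raised 8 to 19 mm, the ring passes over the hook's upturned end. None if absent today
- steel_post: bystander, loose: steel rod 12 mm thick, 122 mm tall, on a 70 mm square foot; origin at the centre of its underside
- blanks: bystander, loose: pile of four flat wooden ring blanks, about 62 mm across, 21 mm tall; origin at the centre of its underside
- mug: bystander, loose: white mug, 80 mm across, 90 mm tall, handle to its +y; origin at the centre of its underside
Mind the look-alikes: they are no part of the job. Leave any blue or pink look-alike of the fob3 alone.

How it is judged:
By the outcome, as a careful person would: the job done as asked, in the order asked, and still so for the second after the job is handed in, with the robot touching nothing.
Of fob1, fob2, fob3, fob4 only 2 to 4 are there at a start; the rules pass over those that are not, and their reading is None.
At some moment in a run one of canister may be knocked a few centimetres aside while the robot is not near it.
It also fails if it takes over 210 s, if anything falls off the work surface, if the arm or the gripper's body presses on something with over 40 N, if the wrist force passes 120 N, or if a joint passes its speed limit or range.

## Working session

There is one attempt and no reset: what is moved stays moved. The work goes in short steps, each a Python script; the robot and the scene stay as the last script left them, time stands still between calls to the robot, and variables do not carry over. Pictures are saved under pics/ and viewed, at most 14 in all, crops included, and the job is handed in when it is done.

```bash
mkdir -p pics; ls; cat > h.py <<'E'
import numpy as np, cv2
from bench import *
def snap(c,fn=None):
    p=camera_params(c); im=read_camera(c)
    if fn: cv2.imwrite('pics/'+fn,im[:,:,::-1])
    return im,p
def P(p):
    return np.array(p['K'])@np.array(p['camera_from_world'])[:3]
def tri(ps,uvs):
    A=[]
    for p,(u,v) in zip(ps,uvs):
        M=P(p); A+= [u*M[2]-M[0], v*M[2]-M[1]]
    A=np.array(A); A/=np.linalg.norm(A[:,:3],axis=1)[:,None]
    return np.linalg.lstsq(A[:,:3],-A[:,3],rcond=None)[0]
def proj(p,X):
    h=P(p)@np.r_[X,1]; return h[:2]/h[2]
def onplane(p,uv,z):
    M=P(p); u,v=uv; A=np.array([u*M[2]-M[0],v*M[2]-M[1]])
    return np.r_[np.linalg.solve(A[:,:2],-A[:,3]-A[:,2]*z),z]
E
python3 - <<'E'
from h import *
pp={}
for c in ['scene','side']:
    im,p=snap(c,c+'0.png'); pp[c]=p
    print(c,np.round(np.linalg.inv(p['camera_from_world'])[:3,3],3),np.round(p['K'],0).tolist())
    for n in ['chest','chest_floor','keeper','lid_hinge','t_bar','stand','canister','fob1','steel_post','blanks','mug']:
        t=[(np.round(d['at']).astype(int).tolist(),round(d['confidence'],2)) for d in tip_of(c,n)[:6]]
        l=[(np.round(d['at']).astype(int).tolist(),round(d['confidence'],2)) for d in look_for(c,n)[:6]] if n in('canister','fob1','t_bar') else ''
        print(n,t,l)
print(read_time_s(),read_tcp_rot())
E
```

```text
pics
scene [0.873 0.587 0.838] [[482.0, 0.0, 321.0], [0.0, 482.0, 242.0], [0.0, 0.0, 1.0]]
chest [([405, 370], 0.57)] 
chest_floor [([327, 286], 0.43)] 
keeper [([377, 305], 0.65)] 
lid_hinge [([464, 399], 0.56)] 
t_bar [([389, 282], 0.63)] [([387, 298], 0.73)]
stand [([262, 233], 0.89)] 
canister [([345, 246], 0.86)] [([346, 239], 0.98)]
fob1 [([226, 242], 0.86), ([306, 215], 0.85), ([281, 196], 0.76), ([269, 178], 0.68), ([252, 159], 0.62), ([335, 223], 0.61)] [([280, 182], 0.73), ([247, 149], 0.61), ([305, 210], 0.61), ([267, 165], 0.59), ([223, 235], 0.57), ([335, 219], 0.53)]
steel_post [([313, 184], 0.79)] 
blanks [([328, 289], 0.87)] 
mug [([269, 315], 0.97)] 
side [ 0.573 -0.712  0.746] [[459.0, 0.0, 322.0], [0.0, 459.0, 243.0], [0.0, 0.0, 1.0]]
chest [([298, 227], 0.76)] 
chest_floor [] 
keeper [([298, 222], 0.75)] 
lid_hinge [([291, 164], 0.7), ([297, 226], 0.67)] 
t_bar [([297, 183], 0.72), ([319, 366], 0.52)] [([296, 195], 0.74)]
stand [([347, 385], 0.92)] 
canister [([264, 327], 0.87)] [([262, 320], 0.74), ([297, 210], 0.46), ([327, 406], 0.19)]
fob1 [([321, 336], 0.98), ([251, 367], 0.97), ([275, 391], 0.91), ([397, 386], 0.79), ([321, 368], 0.68), ([326, 410], 0.66)] [([273, 386], 0.83), ([246, 359], 0.83), ([327, 406], 0.79), ([398, 378], 0.74), ([322, 362], 0.61), ([317, 327], 0.59)]
steel_post [([237, 447], 0.8)] 
blanks [([309, 298], 0.84), ([265, 328], 0.31)] 
mug [([375, 293], 0.92)] 
1.5 [ 1.18607329e-01  9.92941237e-01 -4.04160847e-05  1.30368155e-06]
```

View pics/scene0.png

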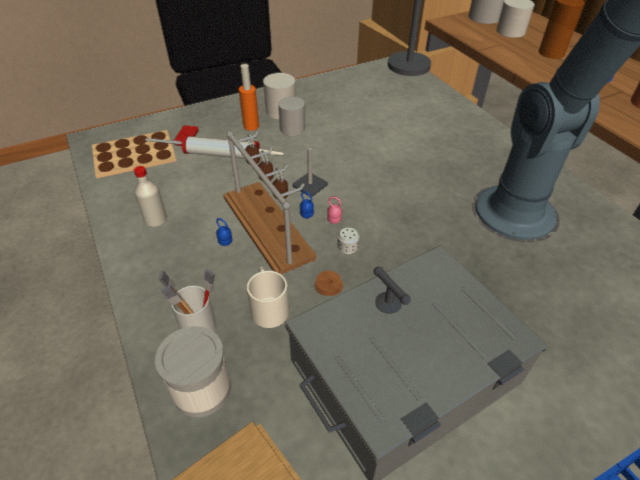

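View pics/side0.png

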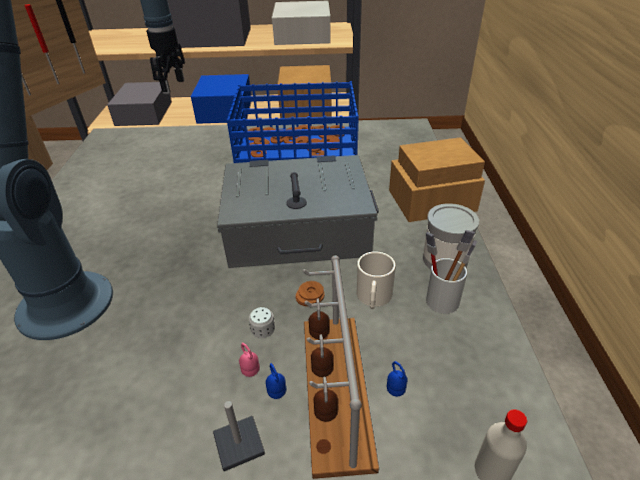

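The scene view shows the chest (405,370) with T-bar (389,282), a canister at (348,240), and the stand with three dark fobs at about (281,185), (267,168), (252,150). The blue fobs (306,207) and (224,235) and the pink one (335,212) stand on the bench. In the side view the dark fobs hang at (319,325), (322,362) and (326,406). These fit the description (dark wood, on hooks); the far hook is empty.

```bash
python3 - <<'E'
from h import *
S,D=camera_params('scene'),camera_params('side')
print(read_time_s(), read_qpos())
def t(n,a,b):
    X=tri([S,D],[a,b]); print(n,np.round(X,4),np.round(proj(S,X)-a,1),np.round(proj(D,X)-b,1))
t('tbar',(389,282),(297,183));t('keeper',(377,305),(298,222));t('hinge',(464,399),(291,164))
t('hinge blk1',(420,420),(326,160)); t('hinge blk2',(507,364),(259,163))
t('lidcorner L',(287,325),(377,212)); t('lidcorner R',(441,249),(219,220)) # front corners: bottle-side and robot side
t('bar end',(380,270),(294,173));
t('stand',(262,233),(347,385));t('can',(345,246),(264,327))
t('fobA',(281,196),(321,336));t('fobB',(269,178),(321,368));t('fobC',(252,159),(326,415))
t('railend1',(287,204),(335,260));t('railend2',(231,138),(356,405))
t('post',(313,184),(237,447));t('blanks',(328,289),(309,298));t('mug',(269,315),(375,293))
t('blue1',(306,215),(275,391));t('pink',(335,223),(251,367));t('blue2',(226,242),(397,386))
a=[cv2.resize(cv2.imread('pics/scene0.png')[110:270,200:380],(800,600)[:2] and (675,600),interpolation=cv2.INTER_CUBIC)]
cv2.imwrite('pics/crop1.png',a[0])
cv2.imwrite('pics/crop2.png',cv2.resize(cv2.imread('pics/side0.png')[250:450,230:420],(570,600),interpolation=cv2.INTER_CUBIC))
E
```

```text
1.5 [-1.43078084  0.3829471   0.04390615  1.59790232 -0.01787202  1.16121617
 -0.0499103 ]
tbar [0.522  0.1725 0.1905] [-0.4  0.2] [-0.3 -0.1]
keeper [0.5207 0.1496 0.097 ] [ 0.3 -0.1] [0.3 0.1]
hinge [0.5015 0.3812 0.1177] [ 2.3 -1.2] [1.3 0.6]
hinge blk1 [0.5928 0.3806 0.1288] [-0.1  0. ] [-0.1 -0. ]
hinge blk2 [0.4132 0.3696 0.1328] [-0.6  0.3] [-0.3 -0.2]
lidcorner L [0.7013 0.1342 0.1304] [-0.4  0.1] [-0.3 -0.1]
lidcorner R [0.3491 0.1127 0.136 ] [ 1.1 -0.7] [1.  0.5]
bar end [0.5261 0.1609 0.2191] [ 4.6 -2.3] [3.7 1.5]
stand [ 0.6116 -0.2249 -0.0022] [-0.4  0.1] [-0.5 -0.1]
can [ 0.451  -0.0875  0.0051] [ 0.9 -0.4] [1.1 0.4]
fobA [ 0.5651 -0.2027  0.1155] [-1.1  0.3] [-1.4 -0.4]
fobB [ 0.5646 -0.2711  0.1195] [-0.7  0.2] [-1.  -0.3]
fobC [ 0.5721 -0.3553  0.1227] [ 0. -0.] [0.1 0. ]
railend1 [ 0.5956 -0.092   0.1911] [-0.7  0.2] [-0.7 -0.2]
railend2 [ 0.612  -0.3765  0.1829] [-0.4  0.1] [-0.6 -0.1]
post [ 0.4181 -0.3354 -0.0006] [-1.3  0.5] [-2.2 -0.9]
blanks [ 0.5439  0.0017 -0.0061] [ 1.  -0.4] [1.  0.3]
mug [ 0.6909  0.0087 -0.0032] [ 0.3 -0.1] [0.2 0. ]
blue1 [ 0.4822 -0.2341 -0.002 ] [ 1.1 -0.4] [1.6 0.5]
pink [ 0.4303 -0.1772 -0.0051] [ 0.4 -0.2] [0.6 0.2]
blue2 [ 0.7023 -0.2327  0.0013] [-0.7  0.1] [-0.9 -0.1]
```

View pics/crop2.png

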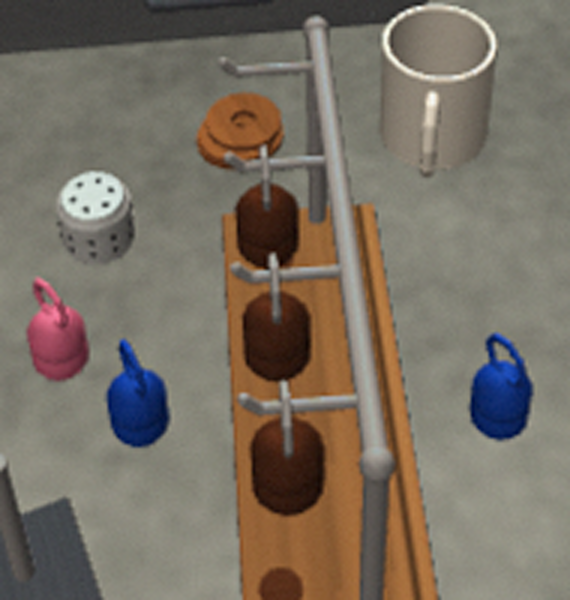

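The crop confirms three dark wooden fobs hanging on hooks at crop positions (267,225), (276,335) and (288,465). The blue (138,405), (500,400) and pink (58,340) ones stand on the bench and are excluded. Next: refine with the wrist camera while checking reachability.

```bash
cat >> h.py <<'E'
from scipy.spatial.transform import Rotation as R
def down(psi):  # tool down, closing line at world angle psi
    f=(psi+np.pi/2)/2; return [np.cos(f),np.sin(f),0,0]
YAW=.061; CX=np.array([np.cos(YAW),np.sin(YAW),0]); CY=np.array([-np.sin(YAW),np.cos(YAW),0]); Z=np.array([0,0,1.])
E
python3 - <<'E'
from h import *
tb=np.array([.522,.1725,.187])
for k in (0,np.pi,-np.pi):
  for d in (0,.8,1.57):
    print(k,d,np.round(inverse_kinematics(tb,down(YAW+k+d)),2) if inverse_kinematics(tb,down(YAW+k+d)) is not None else None)
H=tb-np.array([0,0,.064])+CY*.21
for k in (0,np.pi):
 for frac in (0,.3,.5,.7,1):
  row=[]
  for th in (.2,.6,1.0,1.2,1.4,1.48):
    p=H-CY*.21*np.cos(th)+Z*.21*np.sin(th)+.064*(CY*np.sin(th)+Z*np.cos(th))-CX*.023
    q=(R.from_rotvec(-CX*th*frac)*R.from_quat(down(YAW+np.pi/2+k))).as_quat()
    j=inverse_kinematics(p,q); row.append(None if j is None else round(j[6],1))
  print(k,frac,row)
for psi in (.05+np.pi/2,.05-np.pi/2): print(inverse_kinematics([.57,-.355,.153],down(psi)))
views=[]
for p in ([.50,.10,.34],[.54,.06,.36]):
    move_ptp(p,down(YAW+np.pi/2-np.pi)); im,c=snap('wrist','w%d.png'%len(views)); views.append(c)
    print(np.round(np.linalg.inv(c['camera_from_world'])[:3,3],3), read_eef_pos())
    for n in ['t_bar','lid_hinge','keeper','chest']:
        print(n,[(np.round(d['at'],1).tolist(),round(d['confidence'],2)) for d in tip_of('wrist',n)[:3]])
print(read_time_s(),read_qpos())
E
```

```text
0 0 [-0.91  0.3   0.6   1.92 -0.2   0.98 -0.16]
0 0.8 [-0.84  0.29  0.52  1.92 -0.17  0.98  0.62]
0 1.57 [-0.77  0.28  0.44  1.92 -0.14  0.98  1.36]
3.141592653589793 0 [ 0.58  0.59 -1.24  1.86  0.61  1.15  2.33]
3.141592653589793 0.8 [-1.41  0.7   1.38  1.94 -0.76  1.17 -2.02]
3.141592653589793 1.57 [-1.02  0.32  0.74  1.93 -0.26  0.99 -1.68]
-3.141592653589793 0 [ 0.58  0.59 -1.24  1.86  0.61  1.15  2.33]
-3.141592653589793 0.8 [-1.41  0.7   1.38  1.94 -0.76  1.17 -2.02]
-3.141592653589793 1.57 [-1.02  0.32  0.74  1.93 -0.26  0.99 -1.68]
0 0 [np.float64(1.3), np.float64(1.2), np.float64(1.0), np.float64(1.0), np.float64(0.9), np.float64(0.9)]
0 0.3 [np.float64(1.2), np.float64(1.0), np.float64(0.9), np.float64(0.8), np.float64(0.8), np.float64(0.7)]
0 0.5 [np.float64(1.2), np.float64(0.9), np.float64(0.8), np.float64(0.8), np.float64(0.7), np.float64(0.7)]
0 0.7 [np.float64(1.1), np.float64(0.9), np.float64(0.8), np.float64(0.8), np.float64(1.0), np.float64(1.1)]
0 1 [np.float64(1.1), np.float64(0.8), np.float64(1.0), np.float64(1.1), np.float64(1.5), None]
3.141592653589793 0 [np.
[... 560 characters left out ...]
oat64(-2.2), np.float64(-2.2), None, None]
[-0.15836032  0.71007909  0.93916137  1.65301306 -0.62832098  1.10862147
  2.57903936]
[-0.25933735  0.84071866  1.1463322   1.65708794 -0.81652039  1.19909319
 -0.43604646]
[0.577 0.106 0.463] [0.49983972 0.10130819 0.33986861]
t_bar [([229.4, 204.8], 0.77)]
lid_hinge [([36.3, 192.4], 0.67)]
keeper [([283.6, 187.3], 0.64)]
chest [([207.1, 177.8], 0.75), ([622.6, 263.9], 0.58)]
[0.618 0.063 0.484] [0.54005869 0.06000781 0.35990977]
t_bar [([185.7, 245.0], 0.83)]
lid_hinge [([15.9, 228.5], 0.58)]
keeper [([247.5, 220.5], 0.58)]
chest [([182.7, 203.3], 0.93)]
4.6333 [-0.91682357  0.1089271   0.79437685  1.74756532 -0.08074702  1.31977471
 -1.61248715]
```

```bash
python3 - <<'E'
from h import *
import json
S,D=camera_params('scene'),camera_params('side')
def rec(pos):
    move_ptp(pos,down(YAW-np.pi/2)); return camera_params('wrist')
# fobs/canister views
vs=[];obs=[]
for i,p in enumerate(([.47,-.16,.33],[.44,-.24,.33],[.42,-.06,.30])):
    c=rec(p); im,c=snap('wrist','f%d.png'%i); 
    o={n:[(np.round(d['at'],1).tolist(),round(d['confidence'],2)) for d in tip_of('wrist',n)[:6]] for n in ['fob1','canister','stand']}
    print(o); vs.append(dict(K=np.array(c['K']).tolist(),camera_from_world=np.array(c['camera_from_world']).tolist()))
    for n,X in dict(A=[.565,-.203,.1215],B=[.565,-.275,.1215],C=[.572,-.355,.1215],can=[.451,-.0875,0]).items(): print(n,np.round(proj(c,np.array(X)),0))
json.dump(vs,open('vs.json','w'))
print(read_time_s())
a=cv2.imread('pics/w0.png');b=cv2.imread('pics/f0.png')
cv2.imwrite('pics/v.png',np.vstack([cv2.resize(a,(400,300)),cv2.resize(b,(400,300))]))
E
```

```text
{'fob1': [([376.5, 120.5], 0.86), ([378.9, 188.1], 0.8), ([540.5, 121.9], 0.78), ([336.3, 230.4], 0.59), ([457.6, 117.8], 0.58)], 'canister': [([267.3, 210.8], 0.88)], 'stand': [([391.5, 87.4], 0.91)]}
A [378. 119.]
B [457. 125.]
C [546. 122.]
can [267. 208.]
{'fob1': [([368.4, 74.8], 0.98), ([285.8, 74.7], 0.96), ([455.1, 77.0], 0.92), ([316.1, 159.4], 0.85), ([276.3, 203.4], 0.74)], 'canister': [([205.8, 184.9], 0.75)], 'stand': [([323.3, 54.6], 0.74)]}
A [285.  75.]
B [368.  80.]
C [460.  77.]
can [203. 181.]
{'fob1': [([606.5, 56.0], 0.96), ([511.4, 54.3], 0.8), ([423.7, 202.4], 0.66), ([472.7, 154.7], 0.62)], 'canister': [([346.9, 178.9], 0.84)], 'stand': [([494.0, 40.5], 0.72)]}
A [515.  57.]
B [606.  63.]
C [709.  60.]
can [345. 177.]
7.35
```

View pics/v.png

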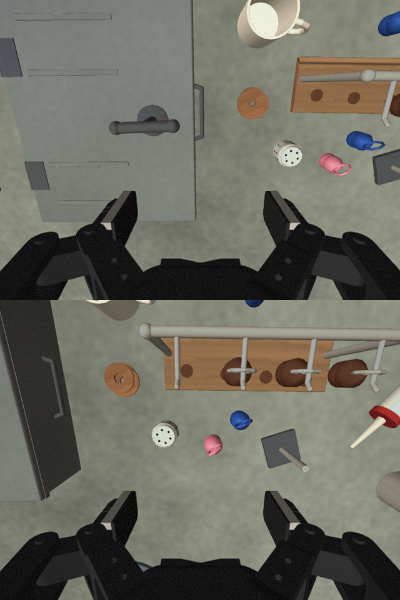

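The wrist views show the bar from (182,203) to (280,202), lying along the chest's y, and the three fobs under hooks at about (376,120), (458,118) and (540,122). Fitting poses now.

```bash
python3 - <<'E'
from h import *
import json
from scipy.optimize import least_squares
S,D=camera_params('scene'),camera_params('side'); vs=json.load(open('vs.json'))
obs=[]
for c,l in ((S,[(281,196),(269,178),(252,159)]),(D,[(321,336),(321,368),(326,414)]),(vs[0],[(376.5,120.5),(457.6,117.8),(540.5,121.9)]),(vs[1],[(285.8,74.7),(368.4,74.8),(455.1,77)]),(vs[2],[(511.4,54.3),(606.5,56)])):
    for i,uv in enumerate(l): obs.append((c,i,uv))
def fob(s,i):
    x,y,w,z=s; a=np.array([np.cos(w),np.sin(w)]);b=np.array([-np.sin(w),np.cos(w)])
    return np.r_[np.array([x,y])-.038*a+[.0375,-.0375,-.1125][i]*b,z]
f=lambda s:np.concatenate([proj(c,fob(s,i))-uv for c,i,uv in obs])
r=least_squares(f,[.604,-.236,.05,.12],loss='soft_l1'); print('stand',r.x.round(4)); print(r.fun.round(1))
print([fob(r.x,i).round(4).tolist() for i in range(3)])
for i in range(3):
    o=[(c,uv) for c,j,uv in obs if j==i]; print(i,tri(*zip(*o)).round(4))
print('can',tri([S,D]+vs,[(345,246),(264,327),(267.3,210.8),(205.8,184.9),(346.9,178.9)]).round(4))
E
```

```text
stand [ 0.6058 -0.2374  0.0415  0.1189]
[-1.4 -0.3 -3.4 -0.3  0.6  2.2 -0.8 -2.2  2.   2.7  0.3 -0.1 -0.9 -2.7
  0.6  1.9  0.1 -0.2 -1.9 -1.2  1.2  0.3  0.1 -0.4 -0.   1.4 -0.1  1.9]
[[0.5662, -0.2015, 0.1189], [0.5694, -0.2764, 0.1189], [0.5725, -0.3513, 0.1189]]
0 [ 0.5656 -0.2028  0.1161]
1 [ 0.5679 -0.2734  0.122 ]
2 [ 0.572  -0.3518  0.1219]
can [ 0.4492 -0.0897  0.0041]
```

```bash
python3 - <<'E'
from h import *
S,D=camera_params('scene'),camera_params('side')
ws=[]
for i,p in enumerate(([.44,.17,.34],[.50,.14,.38])):
    move_ptp(p,down(YAW+(0 if i==0 else -np.pi/2))); im,c=snap('wrist','t%d.png'%i)
    d={n:[(np.round(e['at'],1).tolist(),round(e['confidence'],2)) for e in tip_of('wrist',n)[:2]] for n in ('t_bar','lid_hinge','keeper')}
    print(d); ws.append((c,d['t_bar'][0][0] if d['t_bar'] else None))
    print(proj(c,np.array([.522,.1725,.187])))
w=[(c,u) for c,u in ws if u]
print('tbar',tri([S,D]+[c for c,u in w],[(389,282),(297,183)]+[u for c,u in w]).round(4), tri([c for c,u in w],[u for c,u in w]) if len(w)>1 else '')
print(read_time_s())
E
python3 -c "
import cv2,numpy as np
cv2.imwrite('pics/tt.png',np.vstack([cv2.resize(cv2.imread('pics/t%d.png'%i)[:300],(640,300)) for i in (0,1)]))"
```

```text
{'t_bar': [([410.6, 228.6], 0.64)], 'lid_hinge': [([384.1, 314.9], 0.45)], 'keeper': [([391.9, 236.4], 0.61)]}
[417.58471575 232.3440758 ]
{'t_bar': [([280.5, 199.5], 0.95), ([421.0, 165.7], 0.38)], 'lid_hinge': [([96.5, 190.2], 0.66)], 'keeper': [([320.1, 180.0], 0.69)]}
[286.47405521 195.66664081]
tbar [0.5194 0.175  0.1889] [0.5170024  0.17655897 0.18642359]
9.975
```

View pics/tt.png

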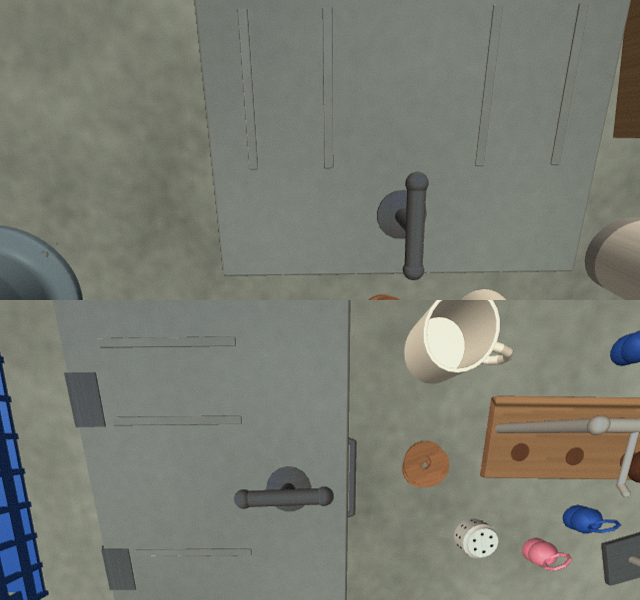

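The T-bar's knobs sit at (417,180)/(413,271) in the first view and (240,198)/(327,195) in the second. Triangulating them, then gripping the bar.

```bash
python3 - <<'E'
from h import *
def cam(p,psi): move_ptp(p,down(psi)); return camera_params('wrist')
c1=camera_params('wrist'); c0=cam([.44,.17,.34],YAW)
a=tri([c0,c1],[(417,181),(240,198)]); b=tri([c0,c1],[(413,271),(327,195)])
print(a,b,np.linalg.norm(a-b),'yaw',np.arctan2(-(a-b)[0],(a-b)[1]),(a+b)/2)
m0=(417+413)/2,226; m1=(283.5,196.7)
print([onplane(c,u,.184) for c,u in((c0,m0),(c1,m1))])
# lid front corners c0: (224,275),(574,271); lid top z .132
L=onplane(c0,(224,275),.132);Rr=onplane(c0,(574,271),.132); print(L,Rr,np.linalg.norm(L-Rr),np.arctan2(*(Rr-L)[1::-1]))
print((L+Rr)/2+CY*.065)
E
```

```text
[0.51646157 0.21567357 0.18407548] [0.52436143 0.13660327 0.1806787 ] 0.07953651416820785 yaw 0.09957888458073702 [0.5204115  0.17613842 0.18237709]
[array([0.51995448, 0.17861222, 0.184     ]), array([0.52027573, 0.17585818, 0.184     ])]
[0.34691742 0.10277133 0.132     ] [0.70473056 0.12839651 0.132     ] 0.35872954984606864 0.07149401969425313
[0.52186145 0.18046303 0.132     ]
```

```bash
sed -i 's/^YAW=.061/YAW=.068/' h.py; cat >> h.py <<'E'
TB=np.array([.5205,.177,.184]); H=TB-.064*Z+.21*CY
def ft(s=''): print(s,'t',round(read_time_s(),1),'F',np.round(read_ft_force(),1),'T',np.round(read_ft_torque(),2),'gap',round(read_finger_gap(),4),'g',round(read_grasp_force(),1),'p',np.round(read_eef_pos(),4))
def latchz(a): return np.interp(a,[.2,1.1],[0,.0048])
E
python3 - <<'E'
from h import *
move_gripper(.05,40)
move_ptp(TB+Z*.10,down(YAW)); movel(TB+Z*.002,speed=.1); ft('pre')
move_gripper(0,40); ft('grip')
for a in (.2,.4,.65,.9,1.1,1.35,1.57):
    movel(TB+Z*(.002+latchz(a)),down(YAW+a),speed=.05); ft(a)
E
```

```text
pre t 13.3 F [ 0.5 -0.5 -0.1] T [ 0.02 -0.   -0.02] gap 0.0502 g 0.0 p [0.5212 0.1771 0.1867]
grip t 13.7 F [-5.9 -0.7  6.7] T [-0.1   1.27 -0.1 ] gap 0.014 g 39.7 p [0.5183 0.177  0.1862]
0.2 t 14.1 F [-7.2 -1.   8. ] T [-0.13  1.44  0.2 ] gap 0.0139 g 40.7 p [0.518  0.177  0.1864]
0.4 t 14.4 F [-9.8 -0.9 10.7] T [-0.22  1.78  0.03] gap 0.0135 g 40.3 p [0.5176 0.1773 0.1878]
0.65 t 14.8 F [-9.4  0.9  9.3] T [-0.26  1.68  0.02] gap 0.0139 g 40.1 p [0.5172 0.1772 0.1886]
0.9 t 15.2 F [-8.1 -0.4  6.3] T [-0.23  1.64  0.03] gap 0.0138 g 39.8 p [0.5168 0.1771 0.1895]
1.1 t 15.6 F [-7.1  0.   5. ] T [-0.28  1.59  0.04] gap 0.014 g 39.7 p [0.5166 0.177  0.1901]
1.35 t 15.9 F [-7. -1.  5.] T [-0.47  1.6   0.06] gap 0.0138 g 39.8 p [0.5165 0.1765 0.1901]
1.57 t 16.3 F [-7.6 -2.7  5. ] T [-0.56  1.54  0.05] gap 0.0138 g 40.0 p [0.5165 0.1761 0.1901]
```

```bash
sed -i 's/^TB=np.array(\[.5205,.177,.184\])/TB=np.array([.5165,.1765,.184])/' h.py; cat >> h.py <<'E'
def lidpose(th,frac=.5,off=.023,n=.0):
    p=H-CY*.21*np.cos(th)+Z*.21*np.sin(th)+(.064+n)*(CY*np.sin(th)+Z*np.cos(th))-CX*off
    return p,(R.from_rotvec(-CX*th*frac)*R.from_quat(down(YAW+np.pi/2))).as_quat()
E
python3 - <<'E'
from h import *
move_gripper(.03); p,q=lidpose(.023); movel(p,q,speed=.06); ft('off')
move_gripper(0,30); ft('grip')
for th in np.r_[.06,np.arange(.15,1.0,.1)]:
    p,q=lidpose(th); movel(p,q,speed=.06); ft(round(th,2))
    if np.linalg.norm(read_ft_force())>35: print('stop'); break
E
```

```text
off t 17.2 F [ 0.2 -0.3  0. ] T [ 0.07 -0.04  0.01] gap 0.03 g 0.0 p [0.4933 0.1768 0.189 ]
grip t 17.5 F [-0.3 -2.2  1. ] T [-0.45  0.23 -0.07] gap 0.0141 g 29.3 p [0.4936 0.1754 0.1889]
0.06 t 17.8 F [-0.3 -3.1  1.6] T [-0.84  0.06 -0.1 ] gap 0.0139 g 30.4 p [0.4934 0.1782 0.1965]
0.15 t 18.3 F [-1.1 -5.5  2.1] T [-1.14  0.08 -0.18] gap 0.0139 g 30.1 p [0.4929 0.1859 0.2151]
0.25 t 18.8 F [-0.8 -5.8  3.8] T [-1.3   0.07 -0.2 ] gap 0.0141 g 29.8 p [0.4922 0.1964 0.2347]
0.35 t 19.3 F [-0.5 -6.2  3.7] T [-1.33  0.15 -0.17] gap 0.0137 g 29.8 p [0.4913 0.2086 0.253 ]
0.45 t 19.8 F [-1.6 -4.4  4.8] T [-1.3   0.17 -0.19] gap 0.014 g 29.9 p [0.4902 0.2228 0.2701]
0.55 t 20.3 F [-1.5 -4.6  5.1] T [-1.25  0.19 -0.29] gap 0.0137 g 29.9 p [0.4891 0.2386 0.2857]
0.65 t 20.8 F [-1.7 -5.5  6.7] T [-1.22  0.33 -0.3 ] gap 0.0137 g 29.9 p [0.4878 0.2559 0.2997]
0.75 t 21.4 F [-1.8 -5.   6.8] T [-1.24  0.26 -0.32] gap 0.0139 g 29.9 p [0.4865 0.2744 0.3118]
0.85 t 21.9 F [-2.  -4.1  7.5] T [-1.15  0.26 -0.38] gap 0.014 g 30.0 p [0.485  0.2943 0.3221]
0.95 t 22.4 F [-2.7 -3.   7.8] T [-1.07  0.34 -0.44] gap 0.0135 g 30.0 p [0.4835 0.3153 0.3304]
```

```bash
python3 - <<'E'
from h import *
for th in (1.05,1.15,1.25,1.35,1.43):
    p,q=lidpose(th); movel(p,q,speed=.06); ft(round(th,2))
    if np.linalg.norm(read_ft_force())>35: print('stop'); break
move_gripper(.04); ft('open')
b=-R.from_quat(q).apply(Z); print(b)
movel(p+b*.06,q,speed=.1); ft()
for tgt in (p+b*.06+Z*.15,p+b*.1+Z*.2):
    try: movel(tgt,down(YAW+np.pi/2),speed=.15); break
    except MotionError as e: print(e)
ft()
print(read_qpos().round(2)); snap('side','s1.png')
E
```

```text
1.05 t 22.9 F [-2.9 -2.5  8.7] T [-1.06  0.32 -0.44] gap 0.0138 g 30.0 p [0.4819 0.337  0.3366]
1.15 t 23.4 F [-2.7 -0.9  9.9] T [-0.9   0.15 -0.45] gap 0.0137 g 29.9 p [0.4803 0.3592 0.3405]
1.25 t 23.9 F [-3.4  0.1  8.4] T [-0.72  0.14 -0.43] gap 0.0144 g 29.9 p [0.4786 0.3818 0.3421]
1.35 t 24.5 F [-1.7  1.7  9.4] T [-0.48  0.04 -0.39] gap 0.014 g 29.9 p [0.4769 0.4043 0.3415]
1.43 t 24.9 F [-0.6  1.8  7.3] T [-0.24 -0.04 -0.29] gap 0.0142 g 30.2 p [0.4757 0.4222 0.3391]
open t 25.3 F [-0.5  0.6  0.8] T [0.68 0.07 0.01] gap 0.0404 g 0.0 p [0.4764 0.4188 0.3361]
[-0.04454763  0.65410221  0.75509324]
 t 26.0 F [0.9 0.1 0.2] T [0.69 0.02 0.01] gap 0.0398 g 0.0 p [0.4744 0.4571 0.3817]
 t 27.2 F [-0.2  1.  -0.5] T [ 0.04 -0.02  0.02] gap 0.0397 g 0.0 p [0.4733 0.4586 0.5301]
[-1.26  0.36  0.64  1.14 -0.21  1.71  0.96]
```

View pics/s1.png

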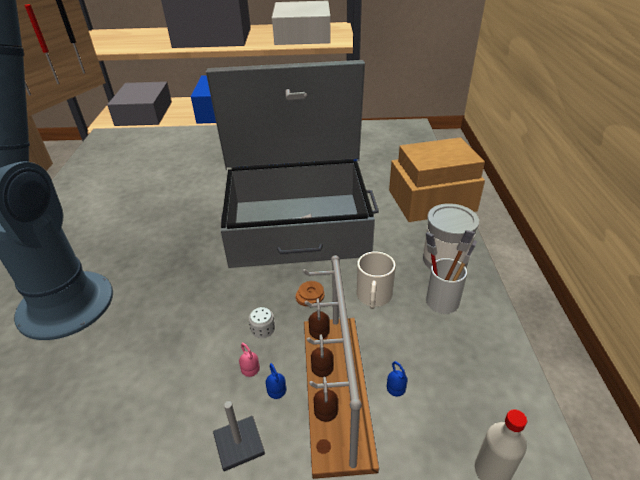

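The lid stands fully open, with the latch arm on its underside at (296,95); the fobs, canister (262,320) and bystanders have not moved. Next I check the chest's inside from the wrist, then pick the first fob (A).

```bash
sed -i '/^def lidpose/i C0=H-.135*CY-.120*Z' h.py; cat >> h.py <<'E'
SY=.0415; SX_=np.array([np.cos(SY),np.sin(SY),0]); QF=down(SY-np.pi/2); QC=down(YAW-np.pi/2)
FOB=dict(A=np.array([.566,-.2018,.1215]),B=np.array([.569,-.2755,.1215]),C=np.array([.5725,-.3513,.1215]))
G=.0315
def pick(k):
    f=FOB[k]; move_gripper(.058,25)
    move_ptp(f+Z*.2,QF); movel(f+Z*G,speed=.15); ft('at')
    move_gripper(0,25); ft('grip')
    p=read_eef_pos()
    movel(p+Z*.0135,speed=.05); ft('up'); movel(p+Z*.0135-SX_*.05,speed=.08); ft('out')
    movel(p-SX_*.05+Z*.15,speed=.2); ft('hi')
def place(x,y,g=G,op=.058):
    t=C0+CX*x+CY*y+Z*(.012+g)
    move_ptp(t+Z*.2,QC); movel(t+Z*.03,speed=.2); 
    z=.03
    while z>-.004:   # feel for the floor
        z-=.002; movel(t+Z*z,speed=.03)
        if read_ft_force()[2]-F0>2.5: break
    ft('down %.3f'%z); move_gripper(op); movel(t+Z*.2,speed=.25)
F0=0
E
python3 - <<'E'
from h import *
print('chest',C0)
movel([.5,.25,.53],speed=.25); move_ptp([.40,.16,.42],QC); im,c=snap('wrist','in.png')
print([np.round(proj(c,C0+CX*x+CY*y+.012*Z)).tolist() for x,y in((-.105,-.05),(-.105,.04),(.105,-.05),(.105,.04),(-.163,-.123),(.163,-.123))])
pick('A')
E
```

```text
chest [0.51140393 0.25132667 0.        ]
[[299.0, 180.0], [239.0, 180.0], [296.0, 21.0], [228.0, 21.0], [346.0, 217.0], [352.0, -30.0]]
at t 33.8 F [-0.3  1.2 -0.4] T [0.05 0.01 0.02] gap 0.058 g 0.2 p [ 0.567  -0.2016  0.1542]
grip t 34.1 F [ 0.5 -0.1  2.5] T [ 0.01  0.04 -0.  ] gap 0.0348 g 25.7 p [ 0.5667 -0.202   0.1541]
up t 34.5 F [-0.6 -1.7  0.1] T [-0.04 -0.   -0.01] gap 0.0348 g 25.6 p [ 0.5669 -0.2021  0.1679]
out t 35.3 F [-0.6  0.1 -0.4] T [ 0.04 -0.    0.05] gap 0.035 g 25.6 p [ 0.5172 -0.2042  0.1678]
hi t 36.1 F [-0.1 -0.2 -0.4] T [-0.03 -0.03 -0.  ] gap 0.0346 g 25.6 p [ 0.516  -0.2039  0.3029]
```

View pics/in.png

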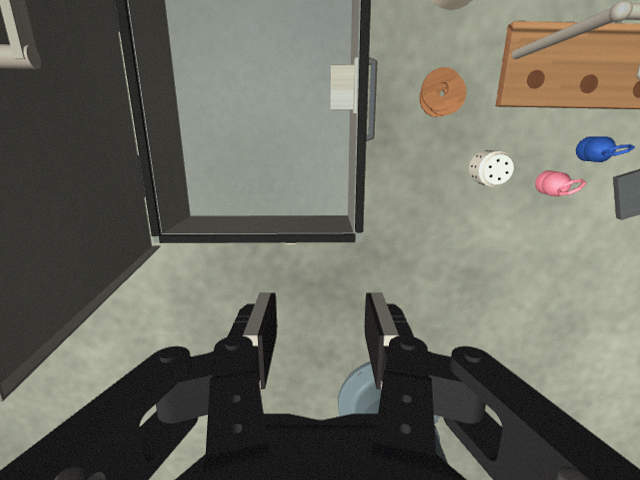

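The chest is empty, the keeper is at (343,87), and the inner corner at (352,216) matches the prediction of (346,217). Fob A is held. Place it and carry on with B and C.

```bash
python3 - <<'E'
from h import *
place(-.105,-.05); ft('rel')
im,c=snap('wrist','p1.png')
print([ (np.round(d['at']),d['confidence']) for d in tip_of('wrist','fob1')], proj(c,C0+CX*-.105+CY*-.05+.012*Z))
pick('B'); place(-.105,.035); ft()
E
```

```text
down -0.000 t 42.4 F [-2.2 -1.1  4.3] T [-0.23  0.18  0.01] gap 0.0349 g 25.5 p [0.4105 0.1942 0.044 ]
rel t 43.7 F [-0.4  0.5 -0.2] T [-0.05  0.01 -0.04] gap 0.0581 g 0.0 p [0.4091 0.1936 0.2422]
[(array([323., 216.]), 0.75)] [319.74345738 211.48426864]
at t 47.1 F [0.5 0.1 0.7] T [ 0.04  0.01 -0.04] gap 0.0577 g 0.1 p [ 0.57   -0.2757  0.1543]
grip t 47.5 F [0.1 0.  2.9] T [0.01 0.05 0.01] gap 0.0353 g 26.1 p [ 0.5697 -0.2757  0.1541]
up t 47.9 F [-0.7  0.5 -0.5] T [ 0.03 -0.05 -0.04] gap 0.035 g 26.0 p [ 0.5699 -0.2758  0.168 ]
out t 48.7 F [-0.2  0.1  0. ] T [-0.03  0.04  0.02] gap 0.035 g 26.0 p [ 0.5201 -0.2779  0.1679]
hi t 49.5 F [-0.1  0.3 -1.5] T [-0.02 -0.01 -0.03] gap 0.0347 g 26.0 p [ 0.519  -0.2776  0.3028]
down -0.000 t 56.3 F [-0.9 -0.6  5.9] T [-0.26  0.28 -0.02] gap 0.0349 g 26.5 p [0.4046 0.2794 0.0443]
 t 57.6 F [-0.1 -0.3 -1.2] T [-0.01  0.02 -0.03] gap 0.0582 g 0.0 p [0.4035 0.2782 0.2421]
```

View pics/p1.png

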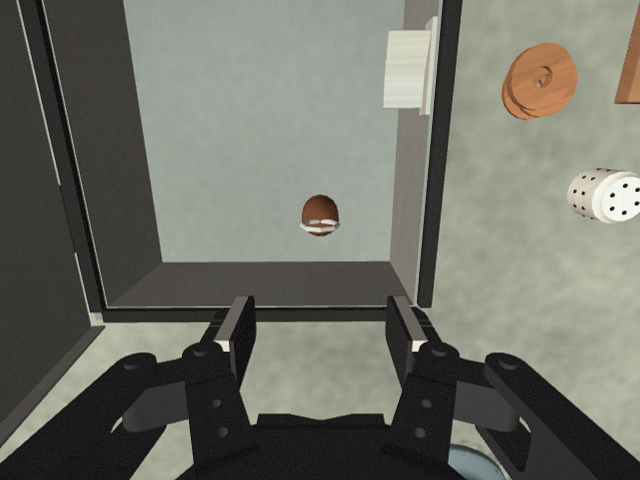

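Fob A stands upright on the floor at (320,216). Fob C next, then relocating the canister.

```bash
python3 - <<'E'
from h import *
pick('C'); place(.105,-.05); ft()
ps=[];us=[]
for p in ([.40,-.02,.3],[.37,-.12,.3]):
    move_ptp(p,QC); im,c=snap('wrist','c%d.png'%len(ps)); d=tip_of('wrist','canister'); l=look_for('wrist','canister')
    print([(np.round(e['at'],1),round(e['confidence'],2)) for e in d],[(np.round(e['at'],1),round(e['confidence'],2)) for e in l])
    ps.append(c);us.append(d[0]['at'])
snap('scene')
d=tip_of('scene','canister'); print(d)
print(tri(ps,us),[onplane(c,u,0) for c,u in zip(ps,us)]); ft()
E
```

```text
at t 61.5 F [1.  0.9 0.6] T [ 0.02 -0.01 -0.02] gap 0.058 g 0.0 p [ 0.5735 -0.3516  0.1544]
grip t 61.8 F [ 0.9 -0.1  2.5] T [ 0.08  0.02 -0.04] gap 0.035 g 25.7 p [ 0.5733 -0.3516  0.1543]
up t 62.2 F [ 0.4  0.3 -0.9] T [ 0.01 -0.04  0.04] gap 0.0351 g 25.6 p [ 0.5734 -0.3517  0.1681]
out t 63.0 F [ 0.3  0.5 -0.9] T [ 0.   -0.03 -0.04] gap 0.0348 g 25.6 p [ 0.5237 -0.3536  0.1681]
hi t 63.8 F [-0.4 -1.  -0.8] T [-0.02  0.01 -0.04] gap 0.035 g 25.6 p [ 0.5226 -0.3533  0.3029]
down -0.000 t 70.6 F [-1.2 -1.3  5.1] T [-0.37  0.37  0.06] gap 0.0349 g 25.7 p [0.6199 0.2087 0.0446]
 t 71.9 F [-0.5 -0.5 -0.5] T [ 0.    0.01 -0.01] gap 0.0579 g 0.0 p [0.6188 0.2077 0.2418]
[(array([393.5, 210.9]), 0.58), (array([ 67.7, 181.1]), 0.22)] [(array([396.3, 217.4]), 0.76)]
[(array([313.7, 181.4]), 0.81)] [(array([313.6, 184.6]), 0.95)]
[{'at': [361.6, 234.0], 'confidence': 0.76}]
[ 0.39372634 -0.10976865  0.00150287] [array([ 0.39380334, -0.11019949,  0.        ]), array([ 0.39315668, -0.10964026,  0.        ])]
 t 74.1 F [-0.7 -0.7  0. ] T [-0.02 -0.03  0.03] gap 0.0584 g 0.0 p [ 0.3707 -0.1188  0.3001]
```

View pics/c1.png

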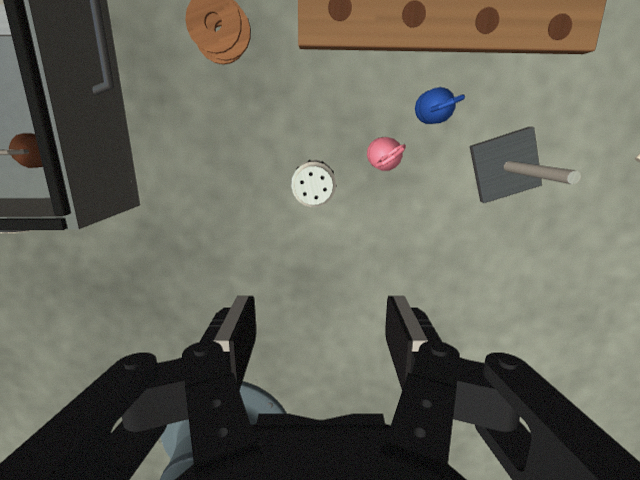

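The canister was knocked to (313,184) in this view, about (0.394, -0.110). The pink look-alike at (385,153) is close, so I close the fingers away from it.

```bash
python3 - <<'E'
from h import *
c=np.array([.3937,-.1100,.030]); psi=None
for s in (-2.2,-2.0,-1.8,-1.57):
    a=inverse_kinematics(c,down(s)); b=inverse_kinematics(c+Z*.15,down(s)); print(s,a)
    if a is not None and b is not None: psi=s; break
move_gripper(.072,30); move_ptp(c+Z*.15,down(psi)); movel(c,speed=.12); ft('at')
move_gripper(0,30); ft('grip')
p=read_eef_pos(); movel(p+Z*.22,speed=.2); ft('hi')
place(.105,.04,g=p[2],op=.072); ft()
move_ptp([.46,.12,.45],QC); im,_=snap('wrist','in2.png')
E
```

```text
-2.2 [ 1.09775208  0.52634216 -1.01628053  2.26157779  0.70900748  0.71548032
 -2.62605441]
at t 76.8 F [ 0.3 -0.2 -0.1] T [ 0.01  0.01 -0.03] gap 0.072 g 0.0 p [ 0.3943 -0.1102  0.0305]
grip t 77.1 F [-1.4 -0.1  5.7] T [-0.03  0.2   0.01] gap 0.049 g 30.7 p [ 0.3942 -0.1103  0.0306]
hi t 78.3 F [-1.1 -0.1 -0.9] T [ 0.05 -0.   -0.02] gap 0.0494 g 31.3 p [ 0.3932 -0.11    0.2496]
down -0.002 t 85.0 F [-2.2 -2.2  7.6] T [-0.48  0.46  0.02] gap 0.049 g 32.2 p [0.6137 0.2986 0.0428]
 t 86.3 F [ 0.6 -0.  -0. ] T [0.03 0.02 0.03] gap 0.0724 g 0.0 p [0.6129 0.2975 0.2408]
```

View pics/in2.png

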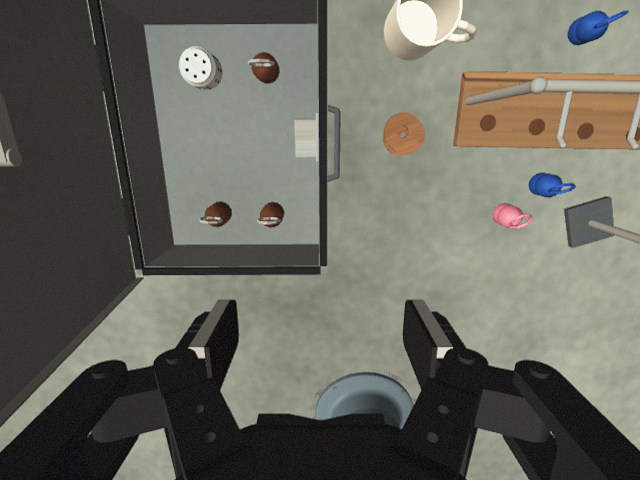

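All three fobs stand upright, at (217,214), (271,214) and (265,67), and the canister is in at (200,67). The bystanders look undisturbed. Now closing the lid.

```bash
python3 - <<'E'
from h import *
print(read_qpos().round(2))
movel([.46,.15,.58],speed=.25)
J=np.array([-1.26,.36,.64,1.14,-.21,1.71,.96])
q0=read_qpos(); print(q0.round(2))
move_j(q0+(J-q0)*.5); ft()
print(read_tcp_rot())
E
```

```text
[ 1.21 -0.12 -1.4   1.66 -0.12  1.5  -1.69]
[ 1.02  0.07 -1.45  1.38  0.06  1.76 -1.93]
 t 89.6 F [-0.2  0.5 -0.1] T [-0.1  -0.15 -0.03] gap 0.0717 g 0.0 p [0.5183 0.2535 0.5374]
[ 6.87925331e-01  7.21244778e-01 -6.39148654e-04 -8.10203665e-02]
```

```bash
python3 - <<'E'
from h import *
move_j([-1.26,.36,.64,1.14,-.21,1.71,.96]); ft()
p,q=lidpose(1.43); b=-R.from_quat(q).apply(Z)
move_gripper(.045,30)
movel(p+b*.06,q,speed=.15); movel(np.array([.4764,.4198,.3370]),q,speed=.08); ft('at')
move_gripper(0,30); ft('grip')
for th in (1.38,1.3,1.2,1.1,1.0,.9,.8,.7,.6,.5,.4,.3,.22,.15,.1):
    p,q=lidpose(th); movel(p,q,speed=.06)
    f=np.linalg.norm(read_ft_force())
    if th in(1.3,1.,.7,.4,.15,.1) or f>25: ft(th)
    if f>40: print('stop');break
E
```

```text
t 90.9 F [0.6 0.4 0.9] T [-0.02 -0.06 -0.  ] gap 0.0721 g 0.0 p [0.4759 0.4552 0.5279]
at t 93.3 F [0.3 0.2 0. ] T [0.65 0.06 0.03] gap 0.0451 g 0.0 p [0.4765 0.4203 0.3376]
grip t 93.6 F [ 0.8  2.  -0.9] T [1.18 0.07 0.07] gap 0.0139 g 29.2 p [0.4762 0.4209 0.3367]
1.3 t 94.4 F [-3.3  0.   3.1] T [ 0.47  0.49 -0.38] gap 0.0143 g 29.4 p [0.4788 0.3887 0.3399]
1.0 t 96.0 F [-2.8 -1.8  3.1] T [-0.08  0.57 -0.39] gap 0.0138 g 30.1 p [0.4835 0.3242 0.3311]
0.7 t 97.5 F [-0.7 -2.   1.2] T [ 0.03  0.17 -0.12] gap 0.0139 g 30.6 p [0.4877 0.2652 0.3041]
0.4 t 99.1 F [ 1.7 -0.6  0.3] T [ 0.24 -0.38  0.09] gap 0.0138 g 31.2 p [0.4912 0.2165 0.2608]
0.15 t 100.5 F [ 5.6 -2.2 -0.5] T [-0.11 -0.92  0.03] gap 0.0139 g 31.7 p [0.4932 0.1867 0.2147]
0.1 t 100.8 F [ 5.4 -2.3  1.5] T [-0.16 -0.88  0.02] gap 0.0143 g 31.8 p [0.4935 0.1822 0.2046]
```

```bash
python3 - <<'E'
from h import *
for th in (.06,.023):
    p,q=lidpose(th); movel(p,q,speed=.05); ft(th)
move_gripper(.03); ft('rel')
movel(TB+Z*(.003+.0048),down(YAW+1.57),speed=.06); move_gripper(0,50); ft('grip')
for a in (1.35,1.1,.9,.75,.6,.45,.3,.2,.1,0,-.05):
    movel(TB+Z*(.001+latchz(a)),down(YAW+a),speed=.04); ft(a)
    if np.linalg.norm(read_ft_force())>70: print('stop');break
E
```

```text
0.06 t 101.1 F [ 4.7 -1.6  0.3] T [-0.18 -0.97  0.01] gap 0.0145 g 31.9 p [0.4937 0.1789 0.1964]
0.023 t 101.4 F [ 4.6 -2.4  1.1] T [-0.25 -0.99 -0.07] gap 0.0136 g 32.0 p [0.4939 0.1762 0.1886]
rel t 101.7 F [-0.4 -0.2  0.4] T [ 0.04 -0.04 -0.05] gap 0.0301 g 0.0 p [0.4916 0.1773 0.1879]
grip t 102.5 F [ 1.3  1.8 -1.5] T [-0.09 -0.22 -0.02] gap 0.0138 g 48.7 p [0.5162 0.177  0.1915]
1.35 t 102.9 F [ 1.3  1.5 -2.3] T [ 0.06 -0.24 -0.04] gap 0.0137 g 48.6 p [0.5163 0.1769 0.1896]
1.1 t 103.3 F [ 1.5  2.4 -3.7] T [ 0.4  -0.42 -0.06] gap 0.014 g 48.6 p [0.5164 0.1773 0.1896]
0.9 t 103.6 F [ 0.6  4.4 -2.2] T [ 0.6  -0.27  0.02] gap 0.0136 g 48.6 p [0.5166 0.1774 0.189 ]
0.75 t 103.9 F [0.2 4.1 3.1] T [ 0.75  0.04 -0.05] gap 0.0139 g 49.1 p [0.5169 0.1775 0.1888]
0.6 t 104.2 F [-0.8  6.   6.4] T [ 0.79  0.11 -0.01] gap 0.0137 g 49.2 p [0.5171 0.1776 0.1881]
0.45 t 104.5 F [0.3 5.6 3.9] T [ 1.11 -0.18 -0.02] gap 0.0132 g 48.9 p [0.5173 0.1774 0.187 ]
0.3 t 104.8 F [ 3.5  4.8 -0. ] T [ 1.16 -0.71  0.01] gap 0.0135 g 48.7 p [0.5176 0.1772 0.1857]
0.2 t 105.1 F [ 4.   5.  -1.1] T [ 1.19 -0.85 -0.19] gap 0.0133 g 48.7 p [0.5177 0.1771 0.1851]
0.1 t 105.3 F [ 4.8  5.7 -1.8] T [ 1.23 -0.93 -0.27] gap 0.0137 g 48.6 p [0.5178 0.1771 0.1849]
0 t 105.6 F [ 5.2  5.9 -2.5] T [ 1.2  -1.11 -0.17] gap 0.0137 g 48.7 p [0.5181 0.1771 0.1849]
-0.05 t 105.8 F [ 4.2  4.5 -3.2] T [ 1.12 -1.11  0.56] gap 0.0132 g 51.8 p [0.5181 0.1771 0.1849]
```

The moment jumped at the end, so the stop was reached. Release and check.

```bash
python3 - <<'E'
from h import *
movel(TB+Z*.001,down(YAW-.01),speed=.04); move_gripper(.05); ft('rel')
movel(TB+Z*.12,speed=.15); move_ptp([.44,.10,.36],down(YAW)); 
a,_=snap('wrist'); b,_=snap('side'); ft()
cv2.imwrite('pics/end.png',np.hstack([cv2.resize(x,(400,300)) for x in (a,b)])[:,:,::-1])
E
```

```text
rel t 106.5 F [ 0.7 -0.8 -0.7] T [0.01 0.   0.05] gap 0.0499 g 0.0 p [0.5161 0.1754 0.1847]
 t 108.1 F [0.2 0.2 0.1] T [0.02 0.01 0.06] gap 0.05 g 0.0 p [0.4396 0.1006 0.3588]
```

View pics/end.png

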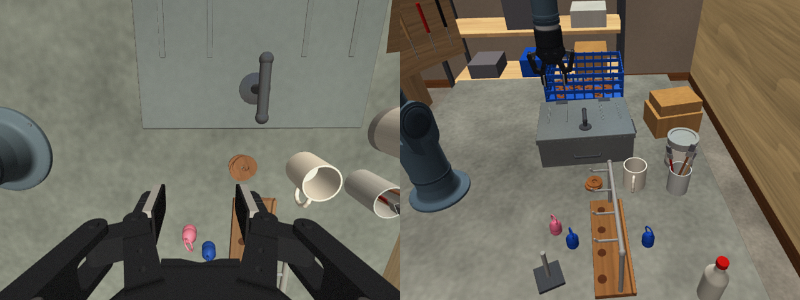

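The lid is down, the bar lies along the chest's y at (264,88), the hooks are empty, and the bystanders stand where they were.

```bash
python3 -c "
from bench import *
print(sign_off())"
```

```text
the job is handed in; nothing more can be done
None
```

The job is handed in: all three fobs and the canister are in the chest, the lid is shut and the T-handle is turned to its stop at 0. The mug, blanks and steel post look unmoved, and it took about 108 s.

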